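# Swap the odd cell out of the pack kit and complete the tray

## Task

The blue-grey kit tray holds a teal cell and, by mistake, a purple one, while the teal cell that belongs beside the first is still in the test cradle: swap the purple cell and the teal cell from the cradle, parking one of them on the orange rest on the way, so that the purple cell ends in the cradle with its button end to the red contact and both teal cells lie in the tray with their button ends pointing away from you. Complete the kit by putting the black spacer frame upright into the square pocket and the red guard board in its white carrier flat into the oblong pocket. Leave the teal cell that is already in the tray in its place and do not knock the flux bottle over.

Things in the scene. Friction and masses are not known exactly. Their poses are not given: they have to be found in the camera images.
- purple_cell: Purple round battery cell lying down, 18 mm thick, 66 mm long, 47 g. Origin on its axis at mid length (24.9 mm over the table when seated); +x along the axis to the button (plus) end, which has a white ring; the other end is flat metal. Button end starts pointing away from the robot, within 20 degrees. Starts in one of the two cell places of the kit tray.
- teal_cell: Teal round battery cell, 18 mm thick, 66 mm long, 47 g. Origin on its axis at mid length (24.9 mm over the table when seated); +x along the axis to the button (plus) end, which has a white ring; the other end is flat metal. Button end starts pointing away from the robot, within 20 degrees. Starts in the test cradle; same looks as kit_cell.
- kit_cell: Teal round battery cell, 18 mm thick, 66 mm long, 47 g. Origin on its axis at mid length (24.9 mm over the table when seated); +x along the axis to the button (plus) end, which has a white ring; the other end is flat metal. Button end starts pointing away from the robot, within 20 degrees. Starts in the other cell place of the kit tray.
- board_carrier: Red guard circuit board in a white plastic carrier lying flat on the table, 66 x 34 x 10 mm, 60 g, rim the full 10 mm high. Origin at the centre of the underside; x along the 66 mm length, z up. Either way round will do. Grip it across the 34 mm. Its length starts pointing away from the robot, within 35 degrees.
- spacer_frame: Black 2 x 2 cell spacer frame, an upright block 42 x 42 mm and 53 mm high with four round pockets on top, 30 g, hollow. Origin at the centre of its underside, x and y along its sides, z up. It starts standing on the table. Keep transits clear of the fixed tester case, 174 mm high, from x = 0.64 m back, y from +0.05 to -0.41 m.
- kit_tray: Fixed blue-grey tray 177 (x) x 140 mm, rim 12 high, floor 4. Origin under its centre, +x away from robot. In mm: cell places at x -42.5, y 33 and -33, V saddles as cell_rest. Board pocket at x 44.5, y -40: 82 (x) x 54, on end ledges 14 high (38 finger gap between them), walls 22 high. Frame pocket at x 56.5, y 38: 58 x 58, floor 4, walls 12 high. Screw well nearer.
- test_cradle: Fixed test cradle for one cell: black base 126 x 60 x 4 mm, white V saddles just like those of cell_rest, red cap and terminal at one end, black at the other (33 mm high at most). Origin on the table; +x points to the red end, away from the robot within 20 degrees. The cell place is centred at x = -20 mm, y = 0, its axis along x.
- cell_rest: Fixed orange rest, 96 x 56 mm, empty: a spare cell place along x over the origin (on the table, mid rest). Two 90-degree V saddles, 34 mm wide and 29 mm high at the top, carry and centre the cell's ends; the 42 mm between is open to the 4 mm base for fingers. End stops 30 mm high, 80 mm apart. Seated cell: axis 24.9 mm, top 34 mm over the table.
- flux_bottle: Small cream flux bottle with a red needle cap, 30 mm thick and 90 mm high, standing on the table. Origin at the centre of its underside, z up. Not part of the kit; it must stay standing.

How it is judged:
On the way:
1. the purple cell or the teal cell from the cradle is parked on the orange rest, let go (((horizontal distance between purple_cell and cell_rest below 0.014 m and z of purple_cell in the frame of cell_rest between 0.0199 and 0.0299 m) or (horizontal distance between teal_cell and cell_rest below 0.014 m and z of teal_cell in the frame of cell_rest between 0.0199 and 0.0299 m)) and contact force between the fingers and purple_cell below 0.05 N and contact force between the fingers and teal_cell below 0.05 N), for 0.2 s.
At the end, for the whole second after the job is handed in: Purple cell seated in the cradle (7 mm sideways, 11 mm lengthwise, 5 mm in height), button end to red; both teal cells likewise in the tray, button ends away from the robot; carrier flat in the oblong pocket, frame upright in the square one (12 mm); flux bottle upright; all released, at rest ((((x of teal_cell in the frame of kit_tray between -0.0535 and -0.0315 m and y of teal_cell in the frame of kit_tray between 0.026 and 0.04 m and z of teal_cell in the frame of kit_tray between 0.0199 and 0.0299 m and x of kit_tray in the frame of teal_cell above 0.005 m and angle between the x axis of teal_cell and the x axis of kit_tray, either way round below 0.15 rad) and (x of kit_cell in the frame of kit_tray between -0.0535 and -0.0315 m and y of kit_cell in the frame of kit_tray between -0.04 and -0.026 m and z of kit_cell in the frame of kit_tray between 0.0199 and 0.0299 m and x of kit_tray in the frame of kit_cell above 0.005 m and angle between the x axis of kit_cell and the x axis of kit_tray, either way round below 0.15 rad)) or ((x of kit_cell in the frame of kit_tray between -0.0535 and -0.0315 m and y of kit_cell in the frame of kit_tray between 0.026 and 0.04 m and z of kit_cell in the frame of kit_tray between 0.0199 and 0.0299 m and x of kit_tray in the frame of kit_cell above 0.005 m and angle between the x axis of kit_cell and the x axis of kit_tray, either way round below 0.15 rad) and (x of teal_cell in the frame of kit_tray between -0.0535 and -0.0315 m and y of teal_cell in the frame of kit_tray between -0.04 and -0.026 m and z of teal_cell in the frame of kit_tray between 0.0199 and 0.0299 m and x of kit_tray in the frame of teal_cell above 0.005 m and angle between the x axis of teal_cell and the x axis of kit_tray, either way round below 0.15 rad))) and x of purple_cell in the frame of test_cradle between -0.031 and -0.009 m and y of purple_cell in the frame of test_cradle between -0.007 and 0.007 m and z of purple_cell in the frame of test_cradle between 0.0199 and 0.0299 m and x of test_cradle in the frame of purple_cell above 0.005 m and angle between the x axis of purple_cell and the x axis of test_cradle, either way round below 0.15 rad and x of board_carrier in the frame of kit_tray between 0.0315 and 0.0575 m and y of board_carrier in the frame of kit_tray between -0.053 and -0.027 m and z of board_carrier in the frame of kit_tray between 0.01 and 0.018 m and angle between each of board_carrier, spacer_frame's own z axis and vertical below 0.1 rad and x of spacer_frame in the frame of kit_tray between 0.0445 and 0.0685 m and y of spacer_frame in the frame of kit_tray between 0.026 and 0.05 m and z of spacer_frame in the frame of kit_tray between 0 and 0.008 m and linear speed of each of purple_cell, teal_cell, kit_cell, board_carrier, spacer_frame below 0.02 m/s and angle between flux_bottle's own z axis and vertical below 0.3 rad); the robot touches nothing.
It fails at once if the teal cell that was in the tray from the start is moved out of its place (more than 20 mm) (distance of kit_cell from where it was at the start of the episode above 0.02 m).
It fails at once if the flux bottle is knocked over (angle between flux_bottle's own z axis and vertical above 0.6 rad).
It also fails if it takes over 122 s, if anything falls off the work surface, if the arm or the gripper's body presses on something with over 40 N, if the wrist force passes 120 N, or if a joint passes its speed limit or range.

## Robot

A 6-joint arm with a two-finger parallel gripper is mounted at the origin on a cart in front of the work surface, level with it; the furniture and walls round the work are solid. World frame = base frame: x ahead of the robot, y to its left, z up, the work surface at z = 0. Lengths are in m, angles in rad, forces in N, time in s.
With the tool pointing down it reaches from about 0.35 to 0.775 m from the base axis. Payload 7.3 kg.
Tool frame: the origin (TCP) lies at the centre of the arm's flange, where the gripper is bolted on; the fingertips stand 178 mm ahead of it and the grasp point (between the pads) lies 159 mm ahead of it (tip_extent is the distance from the TCP to the fingertips, in m); z points along the fingers, y is the line along which they close (so a half turn about z gives the same grasp; the last joint's range is limited). The gripper opens to 92 mm and grips with 3 to 60 N. Pads are 19 mm wide; open, the fingers measure 130 mm over their backs; the gripper's body (75 mm by 190 mm) begins 47 mm behind the grasp point.
Start: joints at [-1.334, 0.342, 1.524, -0, 1.275, -0.146], TCP at [0.196, -0.487, 0.405] pointing down, gripper open.
Joint ranges: [-2.53, 2.53], [-0.77, 2.02], [0.04, 2.7], [-1, 4.14], [0.28, 2.66], [-3.11, 3.11]. Speed limits (rad/s): [2.57, 2.57, 3.14, 3.14, 3.14, 3.14].

## Interface

Orientations are given as [roll, pitch, yaw] about the fixed x, y, z axes, in that order (R = Rz(yaw) Ry(pitch) Rx(roll)).
In Python, from cell import * gives the robot as it stands.
- The arm moves only by the tool arm_command, never from a script. Its arguments are lists of equal length, an entry for each row: "xyz": the shift along the world's x, y, z in mm, a list of three; "spin": the turn about the world's z in degrees. In form: {"xyz": [[tx, ty, tz], ...], "spin": [spin, ...]}. A call has 1 to 20 rows; each row shifts and turns the commanded pose from where the row before left it; what a row does not reach is not made up. A row lasts 1/10 s, in which the tool goes at most 50 mm and 8.59 degrees, less where a joint would pass 70% of its speed; a pose out of reach is approached as far as the arm can. A call with a gripper value outside its range is refused whole. "jaw" is the opening, from -1 (shut) to 1 (fully open), set as the call begins (left out, the last holds). The fingers move at their own pace and stop on an object; "squeeze" is the grip in N (left out, the last holds). Time passes only in rows, so rows that do not move let the fingers close. It gives the time, the measured TCP pose, the force, the opening and the grip force at its end, in the units of the state.
- observe(): the state, without advancing time (a new reading comes with each control period).
- read_camera(name): name is "scene" or "top" or "wrist"; returns a dict with "img" (480x640x3 uint8, red, green, blue), "depth" (480x640 float32, m along the optical axis (not along the pixel's ray), 0 where there is no reading), "fx", "fy", "cx", "cy" (pixels), "dist_coeffs" ([k1, k2, p1, p2, k3] as OpenCV has them; the pictures are not rectified), "world_from_camera" (4x4, takes a point from camera to world coordinates). Camera axes: x right, y up, looking along -z (the intrinsics and any distortion apply to the point x, -y, -z); pixel columns grow to the right and rows downward; lengths in m; the calibration is good to about 2 mm. A picture is of the moment at which its call begins.
- hand_in(): hands the job in; it is judged then, once.
The state is a dict: "time": time; "qpos": joint angles; "qvel": joint speeds; "joint_efforts": joint torques, N m; "tool_pos": TCP position; "tool_rot": TCP orientation; "contact_force": force on the tool from outside, world axes, zero at the start; "torque": the same for the moment, N m; "opening": finger opening in m; "grip_force": force on a finger pad.
Only numpy, scipy, OpenCV 4.12 (cv2) and the standard library are available. Lean on these libraries where they do the work, as an engineer would, in place of code of your own. Each camera call takes 0.05 s, during which the arm holds its last target. There are 200 camera calls.

## Working session

There is one attempt and no reset: what is moved stays moved. The work goes in short steps, Python scripts to look and compute and a tool call to move; the robot and the scene stay as the last step left them, time stands still between calls to the robot, and variables do not carry over. Pictures are saved under pics/ and viewed, at most 14 in all, crops included, and the job is handed in when it is done.

Besides the shell and the picture viewer there is one more tool, called by a JSON object that holds its "op" and its "data". arm_command: Moves the arm, as the interface text tells. Its arguments: {"type":"object","properties":{"xyz":{"type":"array","items":{"type":"array","items":{"type":"number"}}},"spin":{"type":"array","items":{"type":"number"}},"jaw":{"type":"number"},"squeeze":{"type":"number"}},"required":["xyz","spin"]}

```bash
mkdir -p pics; ls
cat > h.py <<'E'
from cell import *
import numpy as np, cv2
def grab(n):
    c=read_camera(n); np.savez('pics/%s.npz'%n,**{k:np.asarray(v) for k,v in c.items()}); return c
def cloud(c):
    K=np.array([[c['fx'],0,c['cx']],[0,c['fy'],c['cy']],[0,0,1.]]);d=np.asarray(c['depth'])
    v,u=np.mgrid[:480,:640]
    p=cv2.undistortPoints(np.stack([u,v],-1).reshape(-1,1,2).astype(np.float32),K,np.array(c['dist_coeffs'],float)).reshape(480,640,2)
    P=np.stack([p[...,0]*d,-p[...,1]*d,-d,np.ones_like(d)],-1)
    W=P@np.array(c['world_from_camera']).T
    W=W[...,:3]; W[d==0]=np.nan; return W
E
python3 - <<'E'
from h import *
s=observe(); print({k:np.round(v,3).tolist() for k,v in s.items()})
for n in('top','scene'):
    c=grab(n); cv2.imwrite(f'pics/{n}1.png',c['img'][...,::-1]); print(n,np.round(c['world_from_camera'],3).tolist(),c['fx'])
E
```

```text
pics
{'time': 0.0, 'qpos': [-1.334, 0.343, 1.525, -0.0, 1.275, -0.146], 'qvel': [-0.001, -0.002, 0.0, 0.0, 0.001, 0.001], 'joint_efforts': [-0.001, -43.125, -24.422, 0.072, 0.056, -0.0], 'tool_pos': [0.196, -0.487, 0.404], 'tool_rot': [-3.14, -0.0, 0.383], 'contact_force': [-0.119, -0.125, -0.023], 'torque': [0.027, -0.038, -0.016], 'grip_force': 0.0, 'opening': 0.092}
top [[-0.012, 0.984, -0.176, 0.371], [-1.0, -0.014, -0.012, -0.036], [-0.014, 0.176, 0.984, 0.906], [0.0, 0.0, 0.0, 1.0]] 448.1766695300482
scene [[-0.672, 0.565, -0.479, 0.117], [-0.741, -0.525, 0.419, 0.322], [-0.015, 0.636, 0.771, 0.733], [0.0, 0.0, 0.0, 1.0]] 439.8737142781338
```

View pics/top1.png

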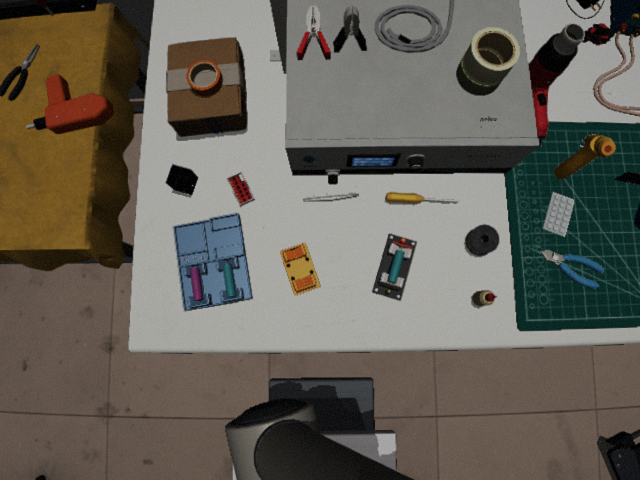

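View pics/scene1.png

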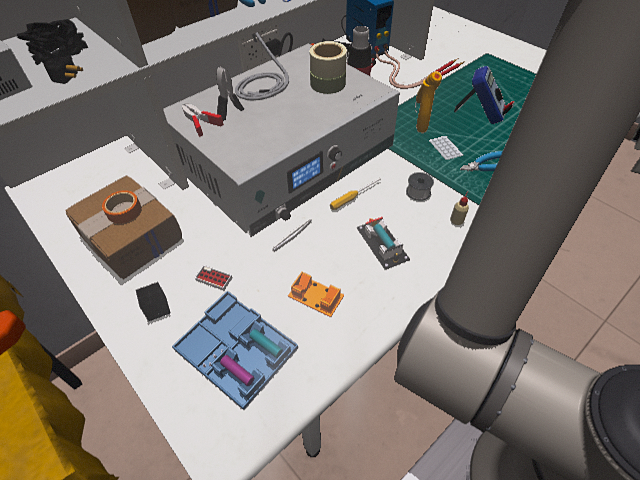

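The top view shows tray centre at (212,262), purple cell (196,285), kit teal cell (230,278), rest (300,268), cradle (395,265), frame (182,180), board (241,188) and bottle (485,297). The scene view agrees.

```bash
cat >> h.py <<'E'
def hsvmask(img,lo,hi):
    return cv2.inRange(cv2.cvtColor(np.ascontiguousarray(img),cv2.COLOR_RGB2HSV),np.array(lo),np.array(hi))>0
COL={'purple':((140,80,40),(165,255,255)),'teal':((80,80,40),(97,255,255)),'orange':((8,150,120),(20,255,255)),'blue':((98,60,60),(115,200,255)),'red':((0,150,80),(6,255,255)),'black':((0,0,0),(180,255,60)),'white':((0,0,100),(180,40,255))}
def pts(c,W,col,box,z=(0.003,0.2)):
    x0,x1,y0,y1=box
    m=hsvmask(c['img'],*COL[col])&(W[...,0]>x0)&(W[...,0]<x1)&(W[...,1]>y0)&(W[...,1]<y1)&(W[...,2]>z[0])&(W[...,2]<z[1])
    return W[m]
def rect(P):
    r=cv2.minAreaRect(P[:,:2].astype(np.float32)*1000)
    (cx,cy),(w,h),a=r
    if w<h: w,h,a=h,w,a+90
    a=(a+90)%180-90
    return 'c %.1f %.1f  L %.1f W %.1f ang %.1f  z med %.1f p98 %.1f n %d'%(cx,cy,w,h,a,np.median(P[:,2])*1000,np.percentile(P[:,2],98)*1000,len(P))
E
python3 - <<'E'
from h import *
C={n:dict(np.load(f'pics/{n}.npz')) for n in('top','scene')}
Ws={n:cloud(C[n]) for n in C}
T=Ws['top']
for n,(u,v) in dict(tray=(212,262),purple=(196,285),kit=(230,278),rest=(300,268),cradle=(397,265),frame=(182,180),board=(241,188),bottle=(485,297)).items(): print(n,np.round(T[v,u]*1000,1))
for n in C:
    W=Ws[n]; ok=(W[...,0]>.3)&(W[...,0]<.6)&(W[...,1]>-.1)&(W[...,1]<.4)
    print(n,'table z',np.nanmedian(W[ok][:,2])*1000)
B=lambda p,r:(p[0]-r,p[0]+r,p[1]-r,p[1]+r)
for col,(u,v),r in [('purple',(196,285),.08),('teal',(230,278),.06),('teal',(397,265),.08),('orange',(300,268),.09),('blue',(212,262),.16),('black',(182,180),.06),('red',(241,188),.06),('white',(241,188),.06),('black',(397,265),.1)]:
    for n in C:
        P=pts(C[n],Ws[n],col,B(T[v,u],r),(.004,.08) if col!='black' else (.002,.08))
        if len(P)>5: print(col,n,rect(P))
E
```

```text
tray [490.5 203.9   2.3]
purple [441.1 225.9  34.9]
kit [454.6 159.5  30.9]
rest [475.7  23.    5. ]
cradle [ 475.5 -168.8   33.8]
frame [656.3 263.4  35.9]
board [645.9 146.7   5.3]
bottle [ 409.  -331.6   54.8]
top table z 0.2672715170152218
scene table z 1.4590430441555613
purple top c 444.3 227.9  L 63.7 W 17.1 ang 9.9  z med 32.2 p98 36.0 n 269
purple scene c 441.6 232.0  L 64.8 W 16.9 ang 9.7  z med 33.7 p98 37.0 n 387
teal top c 450.6 162.7  L 63.7 W 17.7 ang 8.1  z med 32.7 p98 36.5 n 285
teal scene c 448.9 165.9  L 63.2 W 17.1 ang 9.4  z med 34.1 p98 37.6 n 320
teal top c 474.3 -167.4  L 62.6 W 17.5 ang -18.2  z med 32.3 p98 36.0 n 276
teal scene c 472.0 -163.1  L 63.5 W 15.3 ang -18.2  z med 33.8 p98 37.0 n 185
orange top c 474.6 23.9  L 92.1 W 54.0 ang 18.3  z med 21.7 p98 31.0 n 517
orange scene c 471.9 27.6  L 94.3 W 54.6 ang 17.4  z med 7.4 p98 31.1 n 857
blue top c 490.3 203.0  L 175.7 W 139.6 ang 9.8  z med 10.8 p98 30.3 n 3232
blue scene c 495.6 165.8  L 221.1 W 177.9 ang -80.2  z med 7.0 p98 31.4 n 5345
black top c 660.1 267.0  L 43.2 W 42.3 ang 72.5  z med 37.3 p98 54.5 n 625
black scene c 657.7 269.1  L 46.2 W 41.3 ang -17.4  z med 40.6 p98 54.9 n 818
red top c 645.1 148.4  L 58.5 W 27.8 ang 24.6  z med 5.4 p98 8.3 n 126
red scene c 644.2 150.6  L 57.5 W 24.6 ang 27.9  z med 6.2 p98 8.2 n 80
white top c 646.8 149.7  L 115.7 W 82.5 ang 14.4  z med 9.3 p98 12.9 n 89
white scene c 644.5 143.3  L 118.0 W 116.8 ang -3.6  z med 9.6 p98 14.2 n 196
black top c 476.6 -167.1  L 123.8 W 58.3 ang -17.7  z med 4.6 p98 31.4 n 906
black scene c 473.4 -164.1  L 123.1 W 57.7 ang -18.3  z med 5.2 p98 34.2 n 71
```

Both views agree to about 2–4 mm, and the heights match the text. I'll move above the cradle and refine with the wrist camera.

{"op": "arm_command", "data": {"xyz": [[27,32,-5],[27,32,-5],[27,32,-5],[27,32,-5],[27,32,-5],[27,32,-5],[27,32,-5],[27,32,-5],[27,32,-5],[27,32,-5],[0,0,0],[0,0,0],[0,0,0]], "spin": [-4,-4,-4,-4,-4,-4,-4,-4,-4,-4,0,0,0], "jaw": 0, "squeeze": 20}}

```text
time: 1.4
tool_pos: [0.4657, -0.1676, 0.3546]
tool_rot: [3.141, 0.001, -0.315]
contact_force: [-0.6, 0.1, 0.7]
opening: 0.0461
grip_force: 0.0
```

```bash
cat >> h.py <<'E'
def look(name,jobs):
    c=grab('wrist'); cv2.imwrite(f'pics/{name}.png',np.ascontiguousarray(c['img'][...,::-1])); W=cloud(c); s=observe()
    print('tcp',np.round(s['tool_pos']*1000 if not isinstance(s['tool_pos'],list) else np.array(s['tool_pos'])*1000,1),'yaw',round(np.degrees(s['tool_rot'][2]),2),'t',s['time'],'open',s['opening'])
    print('cam',np.round(np.array(c['world_from_camera'])[:3,3],3),'table z',np.nanmedian(W[(W[...,2]>-.01)&(W[...,2]<.006)][:,2])*1000)
    for col,box,z in jobs:
        P=pts(c,W,col,box,z)
        if len(P)>5: print(col,rect(P))
    return c,W
E
python3 - <<'E'
from h import *
b=(.38,.57,-.26,-.07)
look('w1',[('teal',b,(.015,.05)),('black',b,(.002,.04)),('red',b,(.005,.05)),('orange',(.38,.57,-.06,.12),(.003,.05))])
E
```

```text
tcp [ 465.6 -167.9  354.8] yaw -18.12 t 1.45 open 0.04551997111812525
cam [ 0.531 -0.188  0.334] table z -0.5069570334392259
teal c 473.7 -165.8  L 63.8 W 16.8 ang -18.0  z med 32.1 p98 34.3 n 1922
black c 453.2 -159.6  L 76.5 W 59.7 ang -18.0  z med 3.6 p98 34.0 n 2489
red c 522.3 -181.7  L 39.6 W 16.2 ang 73.7  z med 33.5 p98 35.1 n 172
orange c 489.0 28.5  L 64.4 W 55.2 ang 18.9  z med 13.1 p98 29.6 n 2769
```

View pics/w1.png

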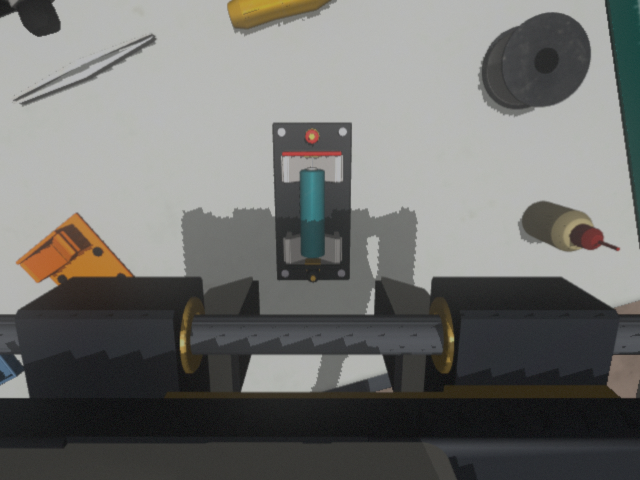

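The wrist view shows the cell at (312,213) seated in the cradle with its button end, the upper one, to red. I'll grip it.

{"op": "arm_command", "data": {"xyz": [[8,1,-35],[0,0,-40],[0,0,-40],[0,0,-33],[0,0,-20],[0,0,0],[0,0,0]], "spin": [0,0,0,0,0,0,0]}}

```text
time: 2.15
tool_pos: [0.4739, -0.167, 0.1872]
tool_rot: [3.141, 0.0, -0.317]
contact_force: [0.0, 0.2, 0.2]
opening: 0.0457
grip_force: 0.0
```

{"op": "arm_command", "data": {"xyz": [[0,0,0],[0,0,0],[0,0,0],[0,0,0],[0,0,0],[0,0,0],[0,0,5],[0,0,10],[0,0,20],[0,0,30],[0,0,35]], "spin": [0,0,0,0,0,0,0,0,0,0,0], "jaw": -0.8}}

```text
time: 3.25
tool_pos: [0.4738, -0.1656, 0.2877]
tool_rot: [-3.141, 0.002, -0.315]
contact_force: [1.3, -0.6, -0.5]
opening: 0.0175
grip_force: 20.0
```

{"op": "arm_command", "data": {"xyz": [[-4,29,10],[-4,40,10],[-4,40,10],[-4,40,0],[-4,29,0],[0,0,0],[0,0,0],[0,0,0]], "spin": [6,8,8,8,6,0,0,0]}}

```text
time: 4.05
tool_pos: [0.4543, 0.0114, 0.3171]
tool_rot: [3.141, -0.0, 0.311]
contact_force: [0.0, 0.6, -0.3]
opening: 0.0175
grip_force: 20.0
```

Run:
```python
from h import *
c,W=look('w2',[('orange',(.38,.57,-.06,.12),(.003,.05)),('orange',(.38,.57,-.06,.12),(.02,.05)),('orange',(.38,.57,-.06,.12),(.002,.008)),('teal',(.38,.57,-.06,.12),(.05,.3))])
```

```text
tcp [454.3  11.2 316.9] yaw 17.82 t 4.1 open 0.017577146783572056
cam [0.519 0.032 0.296] table z -0.38690707161420645
orange c 474.8 25.3  L 93.8 W 55.0 ang 18.6  z med 5.2 p98 29.6 n 5853
orange c 474.8 25.2  L 85.3 W 44.8 ang 18.2  z med 26.8 p98 30.1 n 2030
orange c 474.7 25.2  L 94.0 W 55.1 ang 18.5  z med 3.4 p98 4.8 n 4194
teal c 457.3 12.4  L 58.3 W 17.4 ang 17.5  z med 161.9 p98 163.8 n 4926
```

View pics/w2.png

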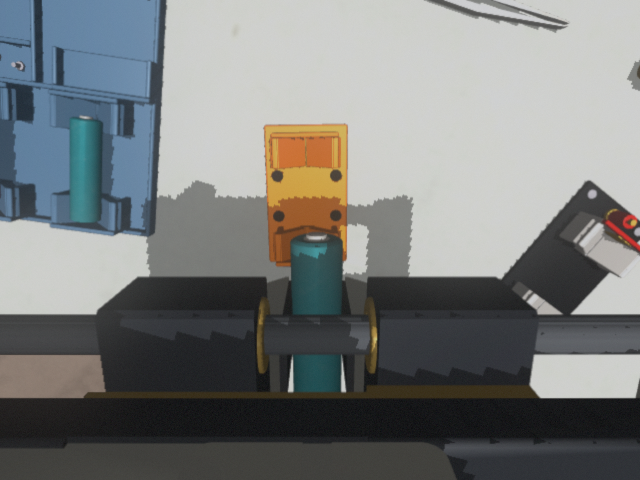

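The rest lies at (306,195) px, i.e. (474.8, 25.3) mm and 18.4°, and the held cell is straight. I'll park it.

{"op": "arm_command", "data": {"xyz": [[11,7,0],[10,7,-10],[0,0,-40],[0,0,-40],[0,0,-25],[0,0,-10],[0,0,-4],[0,0,0],[0,0,0]], "spin": [0.5,0,0,0,0,0,0,0,0]}}

```text
time: 5.0
tool_pos: [0.4759, 0.0258, 0.1887]
tool_rot: [3.141, -0.002, 0.321]
contact_force: [-0.7, -0.4, -0.8]
opening: 0.0175
grip_force: 20.0
```

{"op": "arm_command", "data": {"xyz": [[0,0,0],[0,0,0],[0,0,0],[0,0,0],[0,0,0],[0,0,20],[0,0,40],[0,0,40],[0,0,40]], "spin": [0,0,0,0,0,0,0,0,0], "jaw": 0}}

```text
time: 5.9
tool_pos: [0.4748, 0.0261, 0.3292]
tool_rot: [-3.141, 0.0, 0.322]
contact_force: [0.8, -0.6, -0.7]
opening: 0.0459
grip_force: 0.0
```

{"op": "arm_command", "data": {"xyz": [[-12,40,0],[-12,40,0],[-12,40,0],[-12,40,0],[-10,40,10],[0,0,10],[0,0,0],[0,0,0]], "spin": [-2,-2,-2,-2,-0.5,0,0,0]}}

```text
time: 6.7
tool_pos: [0.4173, 0.2252, 0.3477]
tool_rot: [3.141, -0.0, 0.173]
contact_force: [-1.4, 0.0, -0.6]
opening: 0.0456
grip_force: 0.0
```

Run:
```python
from h import *
b=(.36,.54,.19,.28)
c,W=look('w3',[('purple',b,(.015,.05)),('teal',(.36,.54,.1,.2),(.015,.05)),('teal',(.36,.57,-.06,.1),(.01,.05)),('blue',(.36,.65,.08,.33),(.003,.05))])
for n in('top',):
    c=grab(n); W=cloud(c); P=pts(c,W,'teal',(.38,.57,-.06,.1),(.004,.1)); print(n,rect(P))
```

```text
tcp [417.4 224.9 347.4] yaw 9.86 t 6.75 open 0.045585028532854045
cam [0.484 0.237 0.327] table z -0.2971189111672379
purple c 443.6 229.9  L 62.9 W 16.3 ang 9.6  z med 32.3 p98 34.3 n 2000
teal c 448.1 164.3  L 68.3 W 17.9 ang 10.5  z med 32.0 p98 34.2 n 2242
teal c 475.4 27.0  L 63.2 W 16.1 ang 18.8  z med 32.2 p98 34.2 n 1990
blue c 488.9 204.1  L 173.5 W 139.4 ang 9.7  z med 4.7 p98 28.9 n 34646
top c 476.2 24.2  L 63.6 W 15.6 ang 18.0  z med 32.2 p98 35.6 n 253
```

View pics/w3.png

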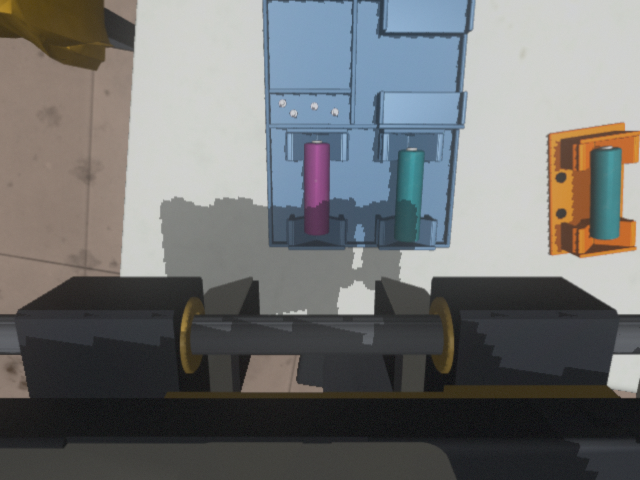

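The teal cell is parked on the rest at (605,193) px with its top at 34 mm. The purple cell is at (316,188). Next I'll move the purple cell to the cradle.

{"op": "arm_command", "data": {"xyz": [[13,2,0],[13,3,-10],[0,0,-40],[0,0,-40],[0,0,-40],[0,0,-20],[0,0,-11],[0,0,0],[0,0,0]], "spin": [0,0,0,0,0,0,0,0,0]}}

```text
time: 7.7
tool_pos: [0.4437, 0.2307, 0.1874]
tool_rot: [-3.142, -0.001, 0.173]
contact_force: [0.4, 0.7, 0.7]
opening: 0.0461
grip_force: 0.0
```

{"op": "arm_command", "data": {"xyz": [[0,0,0],[0,0,0],[0,0,0],[0,0,0],[0,0,0],[0,0,0],[0,0,5],[0,0,10],[0,0,25],[0,0,35],[0,0,35]], "spin": [0,0,0,0,0,0,0,0,0,0,0], "jaw": -0.8}}

```text
time: 8.8
tool_pos: [0.4428, 0.2311, 0.2984]
tool_rot: [-3.142, 0.001, 0.174]
contact_force: [-0.7, -0.3, -1.2]
opening: 0.0176
grip_force: 20.0
```

{"op": "arm_command", "data": {"xyz": [[3,-36,0],[3,-40,0],[3,-40,0],[3,-40,0],[3,-40,0],[3,-40,0],[3,-40,0],[3,-40,0],[3,-40,0],[3,-40,0],[1,0,0],[0,0,0],[0,0,0]], "spin": [-2.8,-2.8,-2.8,-2.8,-2.8,-2.8,-2.8,-2.8,-2.8,-2.8,0,0,0]}}

```text
time: 10.1
tool_pos: [0.4739, -0.164, 0.297]
tool_rot: [-3.141, 0.0, -0.314]
contact_force: [-0.2, -0.6, -0.4]
opening: 0.0175
grip_force: 20.0
```

Run:
```python
from h import *
b=(.36,.58,-.27,-.06)
c,W=look('w4',[('purple',b,(.06,.3)),('red',b,(.005,.05)),('black',b,(.002,.006))])
```

```text
tcp [ 474.  -163.8  296.9] yaw -17.97 t 10.15 open 0.01746589403882663
cam [ 0.539 -0.185  0.276] table z -0.5203159395446577
purple c 476.8 -164.5  L 58.9 W 17.8 ang -17.8  z med 141.8 p98 143.8 n 5360
red c 522.3 -182.1  L 40.4 W 16.4 ang 72.0  z med 33.3 p98 34.7 n 352
black c 466.3 -164.3  L 59.9 W 49.3 ang 69.9  z med 3.4 p98 4.8 n 2932
```

View pics/w4.png

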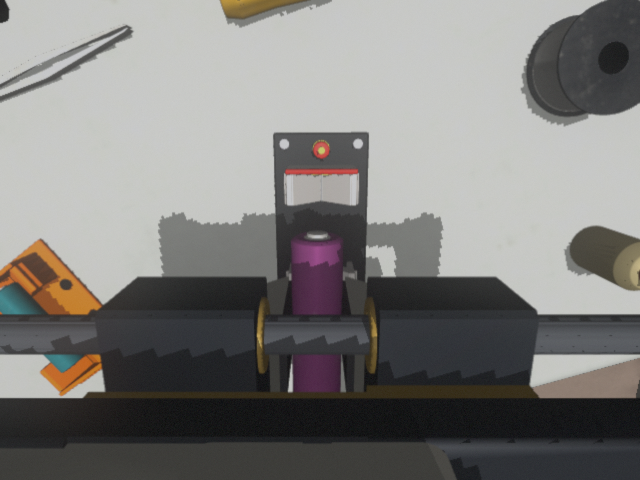

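The purple cell is held straight over the cradle, with the red cap ahead of it at (320,170). I'll shift 2 mm and lower it.

{"op": "arm_command", "data": {"xyz": [[0,-2,0],[0,0,-30],[0,0,-40],[0,0,-25],[0,0,-10],[0,0,-4],[0,0,0],[0,0,0]], "spin": [0,0,0,0,0,0,0,0]}}

```text
time: 10.95
tool_pos: [0.4747, -0.1671, 0.1889]
tool_rot: [3.141, -0.002, -0.315]
contact_force: [-0.1, -0.1, -0.9]
opening: 0.0173
grip_force: 20.0
```

{"op": "arm_command", "data": {"xyz": [[0,0,0],[0,0,0],[0,0,0],[0,0,0],[0,0,0],[0,0,20],[0,0,40],[0,0,40],[0,0,20]], "spin": [0,0,0,0,0,0,0,0,0], "jaw": 0}}

```text
time: 11.85
tool_pos: [0.4746, -0.1672, 0.3109]
tool_rot: [3.141, -0.004, -0.315]
contact_force: [0.6, 0.5, -0.4]
opening: 0.0459
grip_force: 0.0
```

{"op": "arm_command", "data": {"xyz": [[1,32,0],[0,40,0],[0,40,0],[0,40,0],[0,40,0],[0,0,0],[0,0,-20],[0,0,-40],[0,0,-40],[0,0,-20],[0,0,0],[0,0,0]], "spin": [7,8,8,8,5.3,0,0,0,0,0,0,0]}}

```text
time: 13.05
tool_pos: [0.4754, 0.0245, 0.1881]
tool_rot: [3.141, 0.0, 0.317]
contact_force: [-0.4, -0.2, 0.3]
opening: 0.0458
grip_force: 0.0
```

Run:
```python
from h import *
c=grab('top'); W=cloud(c)
print('purple',rect(pts(c,W,'purple',(.38,.57,-.26,-.06),(.004,.1))))
s=observe(); print(np.round(s['tool_pos'],4),np.degrees(s['tool_rot'][2]))
```

```text
purple c 475.1 -168.8  L 62.9 W 20.3 ang -18.7  z med 32.5 p98 36.0 n 282
[0.4757 0.0245 0.1887] 18.184984230585634
```

The purple cell is seated. I'll take the parked teal cell to the tray.

{"op": "arm_command", "data": {"xyz": [[0,0,0],[0,0,0],[0,0,0],[0,0,0],[0,0,0],[0,0,0],[0,0,5],[0,0,10],[0,0,25],[0,0,35],[0,0,30]], "spin": [0,0,0,0,0,0,0,0,0,0,0], "jaw": -0.8}}

```text
time: 14.2
tool_pos: [0.475, 0.0249, 0.2946]
tool_rot: [3.141, -0.0, 0.318]
contact_force: [0.4, -0.7, -0.3]
opening: 0.0176
grip_force: 20.0
```

{"op": "arm_command", "data": {"xyz": [[-5,30,0],[-6,35,0],[-6,35,0],[-6,35,0],[-6,35,0],[-4,35,0],[0,0,0],[0,0,0],[0,0,0]], "spin": [-1.5,-1.5,-1.5,-1.5,-1.5,-1,0,0,0]}}

```text
time: 15.1
tool_pos: [0.4422, 0.2293, 0.293]
tool_rot: [3.141, 0.0, 0.17]
contact_force: [-0.5, -0.3, -0.9]
opening: 0.0174
grip_force: 20.0
```

Run:
```python
from h import *
c,W=look('w5',[('teal',(.36,.54,.2,.28),(.06,.3)),('blue',(.36,.65,.08,.33),(.003,.05))])
```

```text
tcp [442.3 229.1 292.9] yaw 9.67 t 15.15 open 0.017194845356961898
cam [0.509 0.241 0.272] table z -0.19582271928747508
teal c 448.8 222.6  L 65.7 W 34.9 ang 7.7  z med 136.8 p98 139.2 n 5742
blue c 497.0 205.6  L 162.1 W 139.7 ang 9.7  z med 4.5 p98 28.4 n 44885
```

View pics/w5.png

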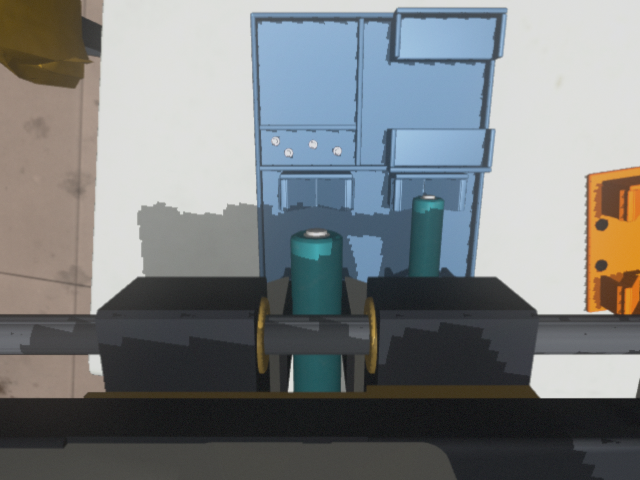

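The cell lines up with the near saddle pair at (316,190). I'll lower it, release, and go look at the frame and board.

{"op": "arm_command", "data": {"xyz": [[0,0,-30],[0,0,-40],[0,0,-22],[0,0,-8],[0,0,-4],[0,0,0],[0,0,0]], "spin": [0,0,0,0,0,0,0]}}

```text
time: 15.85
tool_pos: [0.4427, 0.23, 0.1899]
tool_rot: [-3.141, -0.002, 0.17]
contact_force: [0.2, 0.5, -0.2]
opening: 0.0177
grip_force: 20.0
```

{"op": "arm_command", "data": {"xyz": [[0,0,0],[0,0,0],[0,0,0],[0,0,0],[0,0,0],[0,0,20],[0,0,40],[0,0,40],[0,0,40],[30,-10,20],[40,-15,0],[40,-15,0],[33,-20,0],[0,0,0],[0,0,0],[0,0,0]], "spin": [0,0,0,0,0,0,0,0,0,0,0,0,0,0,0,0], "jaw": 0}}

```text
time: 17.45
tool_pos: [0.5843, 0.1705, 0.3485]
tool_rot: [-3.141, 0.001, 0.17]
contact_force: [0.1, -0.3, -0.0]
opening: 0.0455
grip_force: 0.0
```

Run:
```python
from h import *
b=(.59,.7,.09,.21); f=(.6,.72,.22,.32)
c,W=look('w6',[('red',b,(.002,.05)),('white',b,(.006,.015)),('black',f,(.048,.06)),('black',f,(.01,.06)),('blue',(.36,.65,.08,.33),(.003,.05))])
m=(W[...,2]>.1)&(W[...,2]<.18)&(W[...,0]>.6); P=W[m]
print('case', len(P), len(P) and np.round([P[:,0].min(),P[:,1].max()],3))
c=grab('top'); W=cloud(c)
m=(W[...,2]>.05)&(W[...,2]<.19)&(W[...,0]>.6)&(W[...,0]<.72)&(W[...,1]<.12)&(W[...,1]>-.3); P=W[m]; print('case top',np.round([np.percentile(P[:,0],1),np.percentile(P[:,1],99.5)],3),P[:,1].max())
print(rect(pts(c,W,'teal',(.36,.54,.19,.28),(.015,.1))),rect(pts(c,W,'teal',(.36,.54,.1,.19),(.015,.1))))
```

```text
tcp [584.2 170.7 348.7] yaw 9.79 t 17.5 open 0.04561471595992789
cam [0.652 0.182 0.328] table z -0.5080190688498964
red c 640.8 147.0  L 32.1 W 17.4 ang 18.5  z med 4.0 p98 5.5 n 64
white c 644.6 149.3  L 66.1 W 34.1 ang 25.4  z med 9.3 p98 11.0 n 925
black c 659.6 267.6  L 40.9 W 39.3 ang 72.7  z med 51.2 p98 53.1 n 1071
black c 659.5 267.7  L 41.2 W 39.6 ang 72.4  z med 35.3 p98 52.5 n 3846
blue c 501.0 206.1  L 155.0 W 138.1 ang 9.8  z med 4.1 p98 21.7 n 11942
case 3164 [0.6   0.148]
case top [0.651 0.036] 0.038160885343301705
c 444.8 228.3  L 65.0 W 20.5 ang 12.3  z med 32.2 p98 35.9 n 299 c 450.8 162.6  L 64.2 W 15.9 ang 9.4  z med 32.8 p98 36.0 n 243
```

View pics/w6.png

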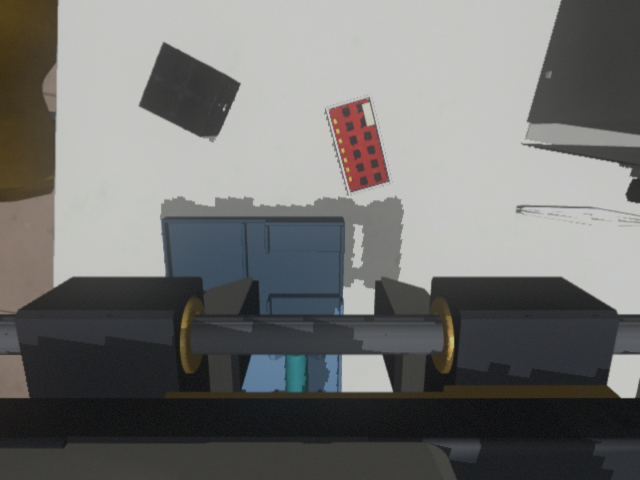

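Frame at (190,92), board at (357,145) with the case corner at (523,143). The measured case corner (0.651, 0.037) is clear of the gripper body if I grip the board at 20° yaw.

{"op": "arm_command", "data": {"xyz": [[20,-7,0],[20,-7,0],[20,-7,-20],[0,0,-40],[0,0,-40],[0,0,-35],[0,0,-20],[0,0,-13],[0,0,0],[0,0,0]], "spin": [4,4,2.2,0,0,0,0,0,0,0], "jaw": 0.3}}

```text
time: 18.55
tool_pos: [0.6452, 0.1495, 0.1817]
tool_rot: [3.141, -0.001, 0.349]
contact_force: [0.0, -0.7, 0.4]
opening: 0.0598
grip_force: 0.0
```

{"op": "arm_command", "data": {"xyz": [[0,0,0],[0,0,0],[0,0,0],[0,0,0],[0,0,0],[0,0,0],[0,0,0],[0,0,5],[0,0,15],[0,0,25],[0,0,35],[0,0,30]], "spin": [0,0,0,0,0,0,0,0,0,0,0,0], "jaw": -0.6}}

```text
time: 19.75
tool_pos: [0.6451, 0.149, 0.2932]
tool_rot: [3.141, -0.001, 0.348]
contact_force: [0.8, -0.8, -1.2]
opening: 0.034
grip_force: 19.4
```

{"op": "arm_command", "data": {"xyz": [[-24,5,0],[-30,6,0],[-30,6,0],[-20,6,0],[0,0,0],[0,0,0],[0,0,0]], "spin": [-3,-3,-3,-1,0,0,0]}}

```text
time: 20.45
tool_pos: [0.5421, 0.1718, 0.2913]
tool_rot: [3.141, -0.002, 0.173]
contact_force: [0.3, 0.6, -1.2]
opening: 0.0341
grip_force: 19.4
```

Run:
```python
from h import *
c,W=look('w7',[('red',(.45,.65,.1,.25),(.08,.3)),('blue',(.36,.7,.08,.33),(.003,.05))])
```

```text
tcp [542.1 171.7 291. ] yaw 9.92 t 20.5 open 0.03394095855165743
cam [0.609 0.184 0.271] table z -0.5232555914967407
red c 540.9 171.6  L 60.8 W 29.3 ang 14.4  z med 114.1 p98 115.2 n 1692
blue c 500.4 206.2  L 156.2 W 139.2 ang 9.6  z med 4.2 p98 21.5 n 14561
```

View pics/w7.png

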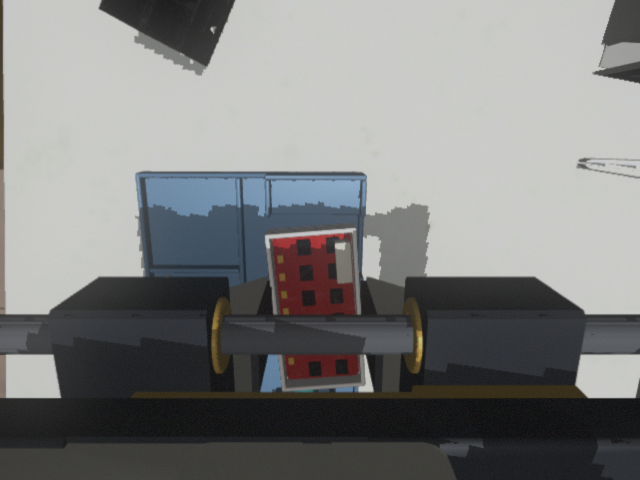

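The board is held in view at (312,310), turned 5° relative to the tool. I'll correct the turn and lower it.

{"op": "arm_command", "data": {"xyz": [[-1,0,0],[0,0,-20],[0,0,-30],[0,0,-25],[0,0,-12],[0,0,-5],[0,0,-3],[0,0,0],[0,0,0]], "spin": [-5,0,0,0,0,0,0,0,0]}}

```text
time: 21.4
tool_pos: [0.5405, 0.1721, 0.1967]
tool_rot: [-3.141, -0.002, 0.086]
contact_force: [0.4, -0.3, -0.3]
opening: 0.0342
grip_force: 19.4
```

{"op": "arm_command", "data": {"xyz": [[0,0,0],[0,0,0],[0,0,0],[0,0,0],[0,0,0],[0,0,15],[0,0,35],[0,0,45],[0,0,50]], "spin": [0,0,0,0,0,0,0,0,0], "jaw": 0}}

```text
time: 22.3
tool_pos: [0.5397, 0.1719, 0.3414]
tool_rot: [3.141, 0.003, 0.086]
contact_force: [1.8, 0.2, -0.0]
opening: 0.0459
grip_force: 0.0
```

{"op": "arm_command", "data": {"xyz": [[-20,10,0],[-30,10,0],[-30,10,0],[0,0,0],[0,0,0],[0,0,0]], "spin": [2,2,1,0,0,0]}}

```text
time: 22.9
tool_pos: [0.4609, 0.2019, 0.3409]
tool_rot: [3.141, -0.001, 0.173]
contact_force: [0.0, 0.0, -1.0]
opening: 0.046
grip_force: 0.0
```

Run:
```python
from h import *
c,W=look('w8',[('red',(.45,.65,.1,.25),(.005,.05)),('white',(.45,.65,.1,.25),(.015,.04)),('blue',(.36,.7,.08,.33),(.003,.05)),('black',(.6,.72,.22,.32),(.048,.06))])
```

```text
tcp [461.  201.8 340.8] yaw 9.89 t 22.95 open 0.045602049235591316
cam [0.528 0.214 0.32 ] table z -0.3713763705633921
red c 537.2 171.6  L 54.1 W 27.5 ang 11.5  z med 18.1 p98 19.4 n 218
white c 528.1 193.5  L 105.7 W 100.1 ang -80.5  z med 23.2 p98 27.0 n 1296
blue c 490.1 204.4  L 176.0 W 139.4 ang 9.6  z med 4.5 p98 28.9 n 27592
```

View pics/w8.png

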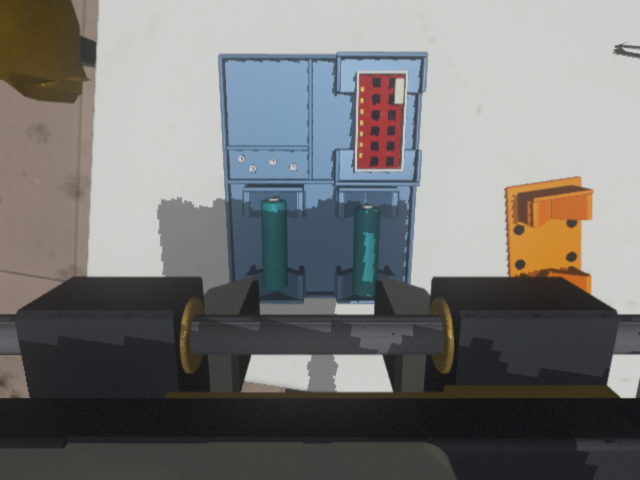

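The board lies flat in its pocket at (381,121) and both teal cells are in the tray at (274,243) and (367,250). Next is the frame.

{"op": "arm_command", "data": {"xyz": [[39,14,0],[40,13,0],[40,13,0],[40,13,0],[40,13,0],[0,0,0],[0,0,-30],[0,0,-40],[0,0,-40],[0,0,-24],[0,0,-10],[0,0,0],[0,0,0]], "spin": [-5.5,-5.5,-5.5,-5.5,-5.3,0,0,0,0,0,0,0,0], "jaw": 0.4}}

```text
time: 24.25
tool_pos: [0.6597, 0.2679, 0.1983]
tool_rot: [-3.14, -0.002, -0.303]
contact_force: [-0.1, 0.6, 1.5]
opening: 0.0646
grip_force: 0.0
```

{"op": "arm_command", "data": {"xyz": [[0,0,0],[0,0,0],[0,0,0],[0,0,0],[0,0,0],[0,0,0],[0,0,0],[0,0,5],[0,0,15],[0,0,25],[0,0,30]], "spin": [0,0,0,0,0,0,0,0,0,0,0], "jaw": -0.3, "squeeze": 14}}

```text
time: 25.35
tool_pos: [0.6589, 0.2679, 0.2722]
tool_rot: [3.14, 0.002, -0.303]
contact_force: [0.2, 0.1, -0.4]
opening: 0.042
grip_force: 14.0
```

{"op": "arm_command", "data": {"xyz": [[-24,-3,0],[-32,-4,0],[-32,-4,0],[-32,-5,0],[0,0,0],[0,0,0],[0,0,0]], "spin": [6.5,7,7,6.5,0,0,0]}}

```text
time: 26.05
tool_pos: [0.5402, 0.2522, 0.2726]
tool_rot: [-3.141, -0.002, 0.167]
contact_force: [-0.3, -0.8, -0.8]
opening: 0.0421
grip_force: 14.0
```

Run:
```python
from h import *
c,W=look('w9',[('black',(.5,.62,.2,.31),(.02,.13)),('blue',(.36,.7,.08,.33),(.003,.02))])
```

```text
tcp [540.2 252.1 272.2] yaw 9.57 t 26.1 open 0.042009834446226274
cam [0.608 0.263 0.252] table z -0.5490718269255124
black c 541.6 252.5  L 72.7 W 42.2 ang -79.8  z med 112.6 p98 127.3 n 13298
blue c 512.4 208.5  L 139.2 W 131.6 ang -80.4  z med 4.1 p98 14.4 n 8037
```

View pics/w9.png

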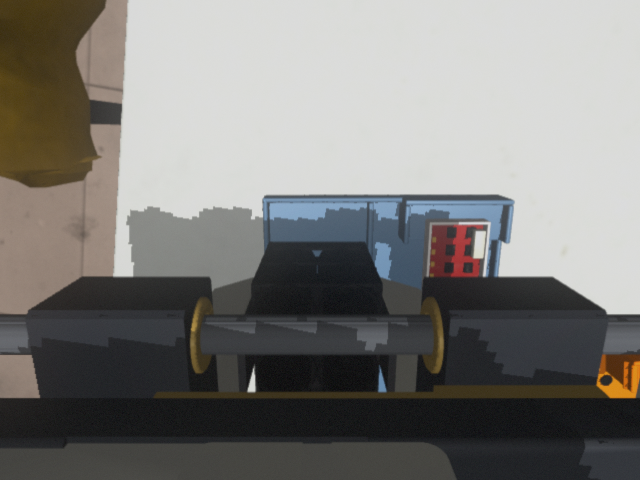

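The frame at (317,300) is held straight over the square pocket. I'll lower it, release, and retreat.

{"op": "arm_command", "data": {"xyz": [[0,-1,-20],[0,0,-25],[0,0,-15],[0,0,-7],[0,0,-3],[0,0,0],[0,0,0]], "spin": [0,0,0,0,0,0,0]}}

```text
time: 26.8
tool_pos: [0.5397, 0.2511, 0.2024]
tool_rot: [-3.141, -0.002, 0.168]
contact_force: [-0.4, 0.2, -1.3]
opening: 0.0422
grip_force: 14.0
```

{"op": "arm_command", "data": {"xyz": [[0,0,0],[0,0,0],[0,0,0],[0,0,0],[0,0,0],[0,0,10],[0,0,30],[0,0,40],[0,0,50],[-30,-20,0],[-40,-20,0],[-20,-20,0],[0,0,0],[0,0,0],[0,0,0]], "spin": [0,0,0,0,0,0,0,0,0,0,0,0,0,0,0], "jaw": 0.3}}

```text
time: 28.3
tool_pos: [0.45, 0.1914, 0.3323]
tool_rot: [-3.141, -0.002, 0.168]
contact_force: [0.9, -0.2, 0.0]
opening: 0.0594
grip_force: 0.0
```

Run:
```python
from h import *
c,W=look('w10',[('black',(.5,.6,.2,.31),(.045,.07)),('blue',(.36,.7,.08,.33),(.003,.05)),('red',(.45,.65,.1,.25),(.005,.05)),('white',(.48,.6,.13,.21),(.02,.03)),('teal',(.36,.54,.2,.28),(.015,.05)),('teal',(.36,.54,.1,.2),(.015,.05))])
c=grab('top'); W=cloud(c); print(rect(pts(c,W,'purple',(.38,.57,-.26,-.06),(.004,.1))))
print(rect(pts(c,W,'black',(.5,.6,.2,.31),(.02,.1))))
t=grab('scene'); W=cloud(t); print(rect(pts(t,W,'purple',(.38,.57,-.26,-.06),(.004,.1))))
i=np.hstack([c['img'][150:330,150:530],]); i=cv2.resize(i,None,fx=2,fy=2); cv2.imwrite('pics/top2.png',i[...,::-1])
```

```text
tcp [450.  191.4 332. ] yaw 9.64 t 28.35 open 0.05983712342985216
cam [0.517 0.203 0.312] table z -0.3979373463579017
black c 540.1 250.7  L 40.7 W 40.4 ang -80.5  z med 54.8 p98 57.0 n 2000
blue c 489.9 204.4  L 176.0 W 139.1 ang 9.6  z med 9.3 p98 29.2 n 26731
red c 540.7 171.6  L 43.4 W 26.8 ang 10.7  z med 17.9 p98 19.2 n 91
white c 533.6 169.7  L 101.8 W 59.8 ang 11.3  z med 23.3 p98 25.9 n 1299
teal c 441.9 229.5  L 68.7 W 17.8 ang 9.7  z med 32.1 p98 34.2 n 2348
teal c 448.1 164.0  L 69.2 W 17.8 ang 9.5  z med 32.1 p98 34.2 n 2306
c 475.4 -167.6  L 62.5 W 17.4 ang -18.7  z med 32.6 p98 36.3 n 280
c 544.9 232.5  L 75.9 W 44.7 ang -74.4  z med 47.1 p98 57.9 n 399
  return _methods._mean(a, axis=axis, dtype=dtype,
  ret = ret.dtype.type(ret / rcount)
Traceback (most recent call last):
  File "h.py", line 24, in rect
    return 'c %.1f %.1f  L %.1f W %.1f ang %.1f  z med %.1f p98 %.1f n %d'%(cx,cy,w,h,a,np.median(P[:,2])*1000,np.percentile(P[:,2],98)*1000,len(P))
                                                                                                               ~~~~~~~~~~~~~^^^^^^^^^^^
IndexError: index -1 is out of bounds for axis 0 with size 0
```

View pics/w10.png

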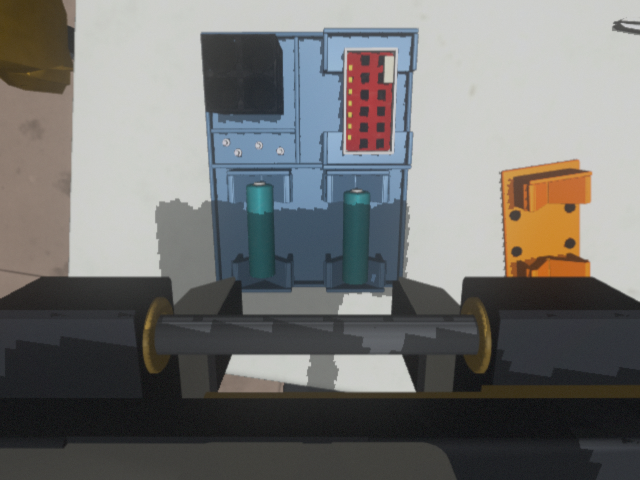

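The frame is upright at (243,74), the board at (370,101), and both teal cells are in place, button ends away. The top camera confirms the purple cell in the cradle at (475.4, -167.6) mm.

```bash
python3 -c "
from cell import *
print(hand_in())"
```

```text
the job is handed in; nothing more can be done
None
```

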